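Lock the die arm with its pin and hold a spread snap ring at the axle groove

ROBOT

A 6-joint arm with a two-finger parallel gripper is mounted at the origin on the work surface. World frame = base frame: x ahead of the robot, y to its left, z up, the work surface at z = 0. Lengths are in m, angles in degrees, forces in N, time in s.
With the tool pointing down it reaches from about 0.25 to 0.725 m from the base axis. Payload 9.7 kg.
Tool frame: the origin (TCP) lies at the very end of the fingers, on their centre line; the grasp point (between the pads) lies 19 mm behind it; z points along the fingers, y is the line along which they close (so a half turn about z gives the same grasp; the last joint's range is limited). The gripper opens to 85 mm and grips with 20 to 120 N. Pads are 22 mm wide; open, the fingers measure 114 mm over their backs; the gripper's body (76 mm by 85 mm) begins 54 mm behind the grasp point. The pads swing forward as they close: fully open they stand 13 mm farther back than shut.
Start: joints at [-72.422, 4.979, 10.078, 95.1, 0, 90], TCP at [0.166, -0.524, 0.231] pointing down, gripper open.
Joint ranges: [-179.16, 179.16], [-48.56, 103.87], [-65.8, 70.77], [-126.05, 130.52], [-82.76, 87.17], [-180, 180]. Speed limits (degrees/s): [127.2, 127.2, 147.25, 180, 180, 180].

INTERFACE

Orientations are given as [roll, pitch, yaw] about the fixed x, y, z axes, in that order (R = Rz(yaw) Ry(pitch) Rx(roll)).
In Python, from workcell import bot gives the robot as it stands.
- The arm moves only by the tool step_arm, never from a script. Its argument "targets" is a list of rows, each a list of 3 entries, a list of its own where there are three numbers: the opening, from 0 (shut) to 1 (fully open), then the shift along the world's x, y, z in mm, then the turn, a rotation vector about the world's x, y, z in rad. In form: [[grip, [tx, ty, tz], [wx, wy, wz]], ...]. A call has 1 to 8 rows; each row is the pose to reach, as a shift and turn from the pose commanded when the call began; what a row does not reach only later rows make up. A row lasts 1/10 s, in which the tool goes at most 50 mm and 8.59 degrees, less where a joint would pass 70% of its speed; a pose out of reach is approached as far as the arm can. A call with a gripper value outside its range is refused whole. The fingers move at their own pace and stop on an object; "force" is the grip in N (left out, the last holds). Time passes only in rows, so rows that repeat a pose let the fingers close. It gives the time, the measured TCP pose, the force, the opening and the grip force at its end, in the units of the state.
- bot.get_obs(): the state, without advancing time (a new reading comes with each control period).
- bot.camera(name): name is "side" or "top" or "wrist"; returns (picture, depth): 384x512x3 uint8, red, green, blue; 384x512 float32, m along the optical axis (not along the pixel's ray), 0 where there is no reading.
- bot.camera_params(name): a dict with "K" (3x3 intrinsics, pixels), "k1" (the pictures are not rectified: a ray, as slopes to the right and down, at radius r is drawn at 1 + k1 r^2 times it, then the intrinsics apply), "R" (3x3) and "t" (3): a world point X has camera coordinates R X + t. Camera axes: x right, y down, z forward; pixel columns grow to the right and rows downward; lengths in m; the calibration is good to about 2 mm. A picture is of the moment at which its call begins: read the wrist's pose just before it. camera_params takes no time and is no camera call; for the wrist camera it gives the pose at the moment of the call.
- bot.job_done(): hands the job in; it is judged then, once.
The state is a dict: "time": time; "q": joint angles; "qd": joint speeds; "joint_efforts": joint torques, N m; "ee_pos": TCP position; "tcp_rot": TCP orientation; "wrist_force": force on the tool from outside, world axes, zero at the start; "torque": the same for the moment, N m; "opening": finger opening in m; "grasp_force": force on a finger pad.
Only numpy, scipy, OpenCV 4.12 (cv2) and the standard library are available. Lean on these libraries where they do the work, as an engineer would, in place of code of your own. Each camera call takes 0.05 s, during which the arm holds its last target. There are 200 camera calls.

TASK

Lock the die arm of the little snap-setting press first: take the knobbed lock pin out of the wooden block, push it all the way down through the hole in the arm into the base, and let go of it. Then pick the circlip pliers up flat by both handles, squeeze them fully so that the ring spreads, and lower the spread ring over the top of the upright axle stub until it is level with the groove. Finish while holding the pliers right there, ring level, centred on the stub, still spread and clear of the arm below; do not knock the bobbin or the tin about.

Things in the scene. Friction and masses are not known exactly. Their poses are not given: they have to be found in the camera images.
- press: Fixed grey base plate of a bench press, 170 x 90 x 20 mm. Origin: centre of its underside, under the axle stub; x along it to the pin hole end (away from the robot), z up, yaw within 0.5 rad. On it, 22 to 32 mm up, the flat aluminium die arm 150 x 44 mm: turns stiffly about the stub, starts in line. Hub 44 mm across, top at 40 mm; low die on the robot's end, top at 39 mm
- groove (a point): On the stub's axis, middle of its dark groove (45.5 to 52.5 mm above the table, 26 mm in diameter); frame as press. The steel stub stands upright, 29.5 mm in diameter, chamfered to 20 mm over its top 8 mm. Bring the pliers in from the robot's side: the pin's knob stands beyond the stub, to 54 mm high
- stub_top (a point): Top of the stub, on its axis, 78 mm above the table
- hole (a point): Mouth of the lock pin hole: on the top face of the die arm, 52 mm from the stub's axis along the base's +x, 32 mm above the table; z up. The hole is 12 mm in diameter and runs straight on through the arm and the base plate to the table
- block: Fixed wooden tool block 70 x 100 x 35 mm (x, y, z), origin centre of its underside, z up. The lock pin stands in the 9.5 mm hole in its middle, 26 mm deep (four dark dots near its ends are only marks). To the left or right, the pliers being on the other side
- pin: Loose steel lock pin, 50 g, upright; origin centre of its foot, z up. Shank 8 mm in diameter, 28 mm long, foot chamfered; above it a round dark knob 18 mm in diameter, 22 mm tall (28 to 50 mm above the foot). In the block its foot is 9 mm above the table, the knob 2 mm clear of the block. Home: knob's underside on the die arm, foot 4 mm above the table
- pliers: Loose circlip pliers, 0.24 kg, flat, 16 mm tall, yaw within 0.5 rad, on the other side from the block; origin under the pivot rivet, x to the jaws, z up. Two black handles, 30 to 96 mm behind the rivet, 16 mm tall, sprung apart; squeezing them spreads the jaws, each taking about 10 N to a firm stop (60 N is safe); letting go closes them. Jaws reach 57 mm ahead, at 10 to 15 mm height
- grip (a point): Midway between the handles, 60 mm behind the rivet, 8 mm above the pliers' underside: the place to squeeze. Over their outsides the handles measure 60 mm here at rest, 40 mm fully squeezed, then parallel to the pliers' x. Pads that swing as they close may shift a few mm along the handles' height: allow for it
- ring (a point): Centre of the snap ring's bore when fully spread, mid thickness: 70 mm ahead of the rivet, 8 mm above the underside, axes as pliers, fixed to the rivet. Steel C-shaped ring 3 mm thick with a spring loop at its far end (to 101 mm ahead), fixed to the jaw tips. Bore 28 mm at rest, too small for the stub; spread it clears a 33 mm circle
- limb_l (a joint): Turn of the pliers' left limb about the rivet: 0 at rest, 0.17 rad fully squeezed to the stop
- limb_r (a joint): Turn of the pliers' right limb, the same values; the two move together
- bobbin: Bystander: white plastic bobbin, 34 mm across, 50 mm tall, standing; origin at its underside
- tin: Bystander: bare metal tin, 60 mm across, 55 mm tall, standing; origin at its underside

How it is judged (in metres and radians):
On the way, in this order (a step that is already met when the one before it is completed fails the run):
1. the lock pin is fully home through arm and base, and let go (horizontal distance between pin and hole below 0.004 m and z of pin in the frame of hole below -0.025 m and angle between pin's own z axis and vertical below 0.15 rad and contact force between the fingers and pin below 0.1 N), for 0.2 s.
2. the ring, spread by the squeezed pliers, is over the stub and above its top (value of joint each of limb_l, limb_r above 0.14 rad and horizontal distance between ring and groove below 0.01 m and z of ring in the frame of stub_top above 0 m), for 0.05 s.
At the end, for the whole second after the job is handed in: Ends holding: fingers squeeze the pliers over 5 N, both limbs beyond 0.14 rad, ring within 7 mm of the stub's axis and 5 mm of the groove's middle height, level to 0.12 rad, still, under 8 N on the press; pin foot 25 mm or more into the hole, within 4 mm of its axis, upright to 0.15 rad (horizontal distance between pin and hole below 0.004 m and z of pin in the frame of hole below -0.025 m and angle between pin's own z axis and vertical below 0.15 rad and value of joint each of limb_l, limb_r above 0.14 rad and horizontal distance between ring and groove below 0.007 m and z of ring in the frame of groove between -0.005 and 0.005 m and angle between pliers's own z axis and vertical below 0.12 rad and contact force between pliers and press below 8 N and contact force between the fingers and pliers above 5 N and linear speed of pliers below 0.02 m/s); the arm keeps its last pose, push and grip.
It fails at once if the bobbin is knocked more than 20 mm out of place (distance of bobbin from where it was at the start of the episode above 0.02 m).
It fails at once if the tin is knocked more than 20 mm out of place (distance of tin from where it was at the start of the episode above 0.02 m).
It also fails if it takes over 72 s, if anything falls off the work surface, if the arm or the gripper's body presses on something with over 40 N, if the wrist force passes 120 N, or if a joint passes its speed limit or range.

## Working session

There is one attempt and no reset: what is moved stays moved. The work goes in short steps, Python scripts to look and compute and a tool call to move; the robot and the scene stay as the last step left them, time stands still between calls to the robot, and variables do not carry over. Pictures are saved under pics/ and viewed, at most 10 in all, crops included, and the job is handed in when it is done.

Besides the shell and the picture viewer there is one more tool, called by a JSON object that holds its "op" and its "data". step_arm: Moves the arm, as the interface text tells. Its arguments: {"type":"object","properties":{"targets":{"type":"array","items":{"type":"array"}},"force":{"type":"number"}},"required":["targets"]}

```bash
mkdir -p pics; ls
cat > h.py <<'E'
import numpy as np,cv2
from workcell import bot
def shot(n):
    p=bot.camera_params(n); im,d=bot.camera(n); return im,d,p
def cloud(d,p):
    v,u=np.mgrid[:d.shape[0],:d.shape[1]]
    K=p['K'];x=(u-K[0][2])/K[0][0];y=(v-K[1][2])/K[1][1]
    xu,yu=x.copy(),y.copy()
    for _ in range(10):
        s=1+p['k1']*(xu**2+yu**2);xu=x/s;yu=y/s
    P=np.stack([xu*d,yu*d,d],-1)
    W=(P-np.array(p['t']))@np.array(p['R'])
    W[d<=0]=np.nan
    return W
E
python3 - <<'E'
from h import *
print(bot.get_obs())
for n in('top','side'):
    im,d,p=shot(n);np.savez(n,im=im,d=d,W=cloud(d,p));print(n,p)
    cv2.imwrite(f'pics/{n}0.png',cv2.resize(im[...,::-1],(800,600)))
E
```

```text
pics
{'time': 0.0, 'q': array([-7.24231445e+01,  5.01094169e+00,  1.00302286e+01,  9.50982798e+01,
        1.39366234e-04,  9.00009143e+01]), 'qd': array([ 0.08540832, -0.00860861, -0.02931396,  0.04365143, -0.02217965,
       -0.08283696]), 'joint_efforts': array([ 4.82615851e-04, -5.20383132e+01,  4.64810729e+01,  1.61616696e-02,
        1.62463207e-04,  8.76835799e-06]), 'ee_pos': array([ 0.16601812, -0.52408757,  0.23054674]), 'tcp_rot': array([-1.79921007e+02, -1.38105551e-04,  1.75759410e+01]), 'wrist_force': array([-0.48578255, -0.28484538, -0.14100246]), 'torque': array([ 0.02378296,  0.0635286 , -0.00149211]), 'grasp_force': 0.0, 'opening': 0.08571716087607716}
top {'K': array([[438.56555152,   0.        , 255.47628758],
       [  0.        , 438.56555152, 196.46184463],
       [  0.        ,   0.        ,   1.        ]]), 'k1': -0.09238444418760887, 'R': array([[-0.01777088, -0.99969002, -0.01743727],
       [-0.97991777,  0.02087839, -0.19830599],
       [ 0.19860858,  0.01356302, -0.97998504]]), 't': array([0.00879629, 0.57093811, 0.93782292])}
side {'K': array([[366.51705587,   0.        , 256.98251928],
       [  0.        , 366.51705587, 193.4269151 ],
       [  0.        ,   0.        ,   1.        ]]), 'k1': 0.0006600595214619845, 'R': array([[-0.86907956, -0.49464154,  0.0055192 ],
       [-0.24977436,  0.42916554, -0.86800329],
       [ 0.42698183, -0.75574247, -0.49652777]]), 't': array([0.50916813, 0.23127917, 0.71862316])}
```

View pics/top0.png

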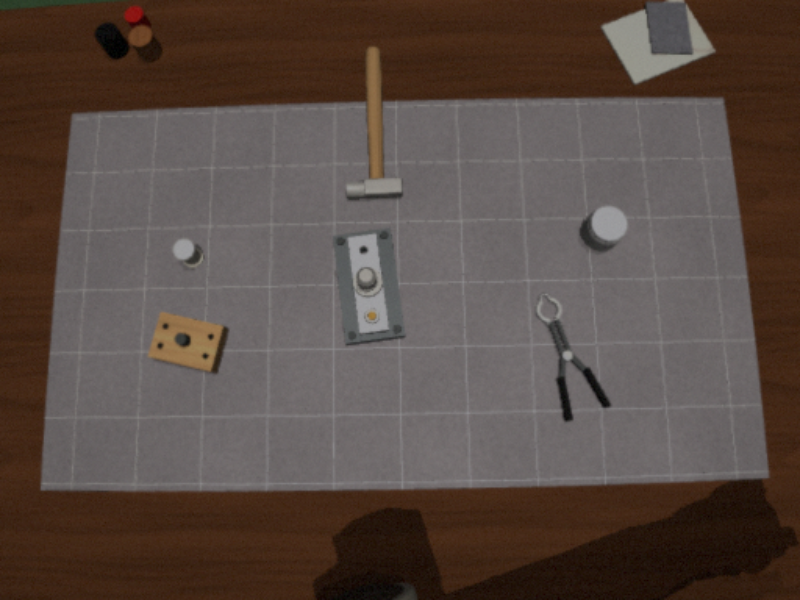

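View pics/side0.png

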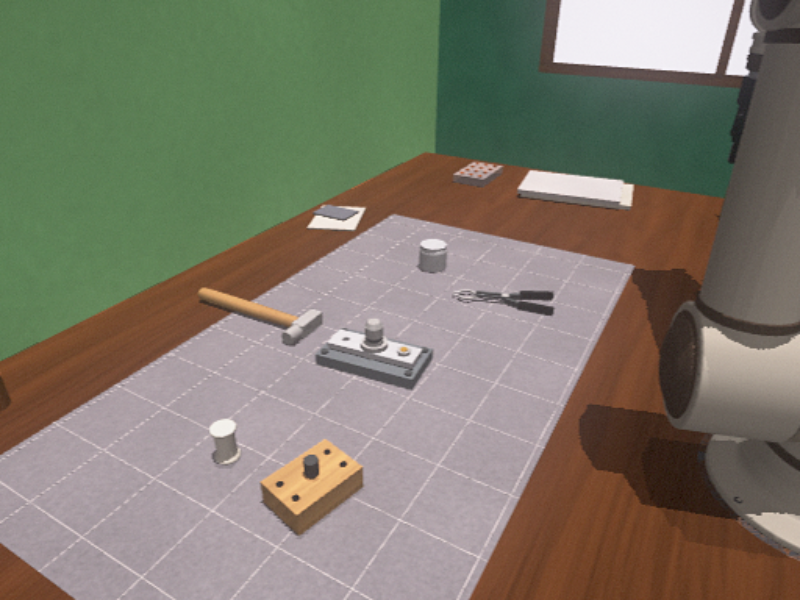

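The top view (800x600 frame) shows the knob at (182,339), the stub at (367,277), the hole at (363,250), the rivet at (567,356) and the ring at (549,310). The handle ends are at (567,418) and (607,404), the bobbin at (185,250) and the tin at (607,228). In the side view everything is upright, with the pin standing in the block.

```bash
cat >> h.py <<'E'
def ray(u,v,z,p):
    K=np.array(p['K']);x=np.array([(u-K[0,2])/K[0,0],(v-K[1,2])/K[1,1]]);q=x.copy()
    for _ in range(10): q=x/(1+p['k1']*(q@q))
    R=np.array(p['R']);c=-R.T@np.array(p['t']);r=R.T@np.array([*q,1.])
    return c+r*(z-c[2])/r[2]
E
python3 - <<'E'
from h import *
p=bot.camera_params('top');s=.64
for n,u,v,z in[('knob',182,339,.059),('stub',367,275,.078),('hole',363,250,.032),('die',372,316,.039),('rivet',567,356,.016),('ring',549,310,.008),('h1',567,418,.016),('h2',607,404,.016),('bob',183,246,.05),('tin',608,220,.055)]:
    print(n,ray((u+.5)*s-.5,(v+.5)*s-.5,z,p).round(4))
z=np.load('top.npz');W=z['W'];im=z['im'].astype(int)
# top of knob from depth
for n,c,lo,hi in[('stub',(.48,.0),.072,.085),('knob',(.39,.285),.05,.07)]:
    pass
zz=W[...,2];ok=np.isfinite(zz)
def blob(n,u,v,lo,hi,r=14):
    m=np.zeros_like(ok);m[int(v*s)-r:int(v*s)+r,int(u*s)-r:int(u*s)+r]=1
    m&=ok&(zz>lo)&(zz<hi);q=W[m];print(n,len(q),np.median(q,0).round(4),q.min(0).round(4),q.max(0).round(4))
blob('stub',367,275,.07,.09);blob('knob',182,339,.05,.07);blob('bob',183,246,.04,.06);blob('tin',608,220,.045,.065,24)
blob('table',300,300,-.02,.02)
E
```

```text
knob [0.5302 0.3156 0.059 ]
stub [0.6151 0.0432 0.078 ]
hole [0.666  0.0518 0.032 ]
die [0.5624 0.0387 0.039 ]
rivet [ 0.4997 -0.2508  0.016 ]
ring [ 0.5719 -0.2296  0.008 ]
h1 [ 0.4079 -0.2452  0.016 ]
h2 [ 0.4269 -0.3061  0.016 ]
bob [0.6741 0.3238 0.05  ]
tin [ 0.6984 -0.3178  0.055 ]
stub 120 [0.6139 0.0448 0.0767] [0.6021 0.0316 0.0701] [0.6283 0.0588 0.0822]
knob 56 [0.5302 0.3176 0.0586] [0.5223 0.3112 0.0504] [0.5392 0.3265 0.0627]
bob 140 [0.6699 0.3232 0.0501] [0.6551 0.3084 0.0456] [0.6864 0.3397 0.0546]
tin 431 [ 0.692  -0.317   0.0552] [ 0.6656 -0.3436  0.045 ] [ 0.7198 -0.2907  0.0604]
table 782 [0.5983 0.1528 0.0007] [ 0.5639  0.1196 -0.0062] [0.6331 0.1869 0.006 ]
```

{"op": "step_arm", "data": {"targets": [[1,[334,544,90],[0,0,-0.157]],[1,[334,544,90],[0,0,-0.157]],[1,[334,544,90],[0,0,-0.157]],[1,[334,544,90],[0,0,-0.157]],[1,[334,544,90],[0,0,-0.157]],[1,[334,544,90],[0,0,-0.157]],[1,[334,544,90],[0,0,-0.157]],[1,[334,544,90],[0,0,-0.157]]]}}

```text
time: 0.9
ee_pos: [0.3736, -0.1853, 0.2873]
tcp_rot: [180.0, -0.0, 8.6]
wrist_force: [1.3, -1.3, 0.8]
opening: 0.0856
grasp_force: 0.0
```

{"op": "step_arm", "data": {"targets": [[1,[126,205,33],[0,0,0]],[1,[126,205,33],[0,0,0]],[1,[126,205,33],[0,0,0]],[1,[126,205,33],[0,0,0]],[1,[126,205,33],[0,0,0]],[1,[126,205,33],[0,0,0]],[1,[126,205,33],[0,0,0]]]}}

```text
time: 1.6
ee_pos: [0.4992, 0.0186, 0.3194]
tcp_rot: [-180.0, 0.1, 8.7]
wrist_force: [0.3, 0.7, 0.8]
opening: 0.0853
grasp_force: 0.0
```

Run:
```python
from h import *
o=bot.get_obs();print(o['time'],o['ee_pos'],o['tcp_rot'])
im,d,p=shot('wrist');np.savez('w1',im=im,d=d,W=cloud(d,p));print(p)
np.savez('w1p',**p)
cv2.imwrite('pics/w1.png',im[...,::-1])
```

```text
1.6 [0.49923135 0.01855646 0.3193802 ] [-1.79998967e+02  8.67929236e-02  8.70568880e+00]
{'K': array([[276.20931594,   0.        , 251.9077597 ],
       [  0.        , 276.20931594, 188.99496542],
       [  0.        ,   0.        ,   1.        ]]), 'k1': -0.05254769054779533, 'R': array([[ 1.52050906e-01, -9.88372580e-01,  4.06121442e-04],
       [-9.43214437e-01, -1.44980984e-01,  2.98876294e-01],
       [-2.95342254e-01, -4.58274708e-02, -9.54291777e-01]]), 't': array([-0.0586446 ,  0.40794449,  0.61163405])}
```

View pics/w1.png

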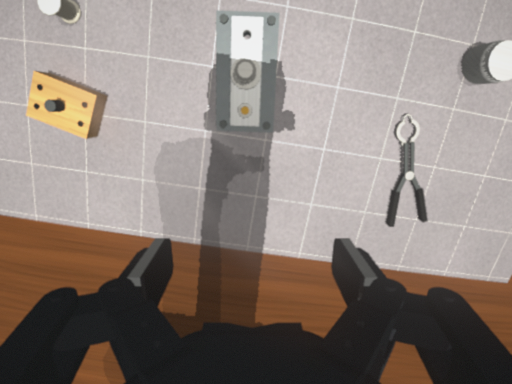

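The wrist view shows the hole at (247,34), the stub top near (246,68), base screws at (224,19), (272,20), (223,124) and (266,125), and the knob at (54,105). The rivet is at (409,176).

Run:
```python
from h import *
z=np.load('w1.npz');p=dict(np.load('w1p.npz'));p['k1']=float(p['k1']);im=z['im'];g=cv2.cvtColor(im,cv2.COLOR_RGB2GRAY).astype(float)
def dark(n,u,v,zz,r=5,frac=.5):
    for _ in range(4):
        a=g[round(v)-r:round(v)+r+1,round(u)-r:round(u)+r+1];t=np.median(a[[0,-1]]);w=np.clip(t-8-a,0,None)
        V,U=np.mgrid[round(v)-r:round(v)+r+1,round(u)-r:round(u)+r+1];u=(U*w).sum()/w.sum();v=(V*w).sum()/w.sum()
    q=ray(u,v,zz,p);print(n,round(u,1),round(v,1),(q*1000).round(1));return q
S=[dark('scr',u,v,.02) for u,v in((224,19),(272,20),(223,124),(266,125))]
c=np.mean(S,0);dx=(S[0]+S[1]-S[2]-S[3])/2;yaw=np.arctan2(dx[1],dx[0]);print('press',c*1000,yaw,np.linalg.norm(dx),c[:2]*1000+52*np.array([np.cos(yaw),np.sin(yaw)]))
h=dark('hole',247,34,.032,6)
dots=[dark('dot',u,v,.035,4) for u,v in((41,87),(84,104),(37,104),(80,123))]
print('block centre',np.mean(dots,0)*1000)
print('die',ray(245,110,.039,p)*1000)
# knob: dark pixels
hsv=cv2.cvtColor(im,cv2.COLOR_RGB2HSV);m=np.zeros(g.shape);m[92:118,40:70]=1
m=(m>0)&(hsv[...,1]<110)&(g<60);n,l,st,ce=cv2.connectedComponentsWithStats(m.astype(np.uint8));k=1+st[1:,4].argmax();print('knobblob',st[k],ce[k],ray(*ce[k],.048,p)*1000)
for name,t in(('top',np.load('top.npz')),('w1',z)):
  W=t['W'];
  for n,cc,lo,hi,r in(('stub',(.614,.045),.071,.09,.02),('knob',(.531,.317),.052,.07,.016)):
    q=W[(np.hypot(W[...,0]-cc[0],W[...,1]-cc[1])<r)&(W[...,2]>lo)&(W[...,2]<hi)];print(name,n,len(q),(q.mean(0)*1000).round(1),((q.min(0)+q.max(0))*500).round(1))
cv2.imwrite('pics/c1.png',np.hstack([cv2.resize(im[0:140,200:300,::-1],(420,588),interpolation=cv2.INTER_CUBIC),cv2.resize(im[60:158,20:83,::-1],(378,588),interpolation=cv2.INTER_CUBIC)]))
```

```text
scr 223.7 18.8 [683.6  86.7  20. ]
scr 270.7 20.6 [691.4  19.9  20. ]
scr 222.8 123.5 [536.9  69.3  20. ]
scr 265.8 125.2 [544.6   2.4  20. ]
press [614.13216203  44.55731999  20.        ] 0.11820251078539112 0.1478469216609308 [665.76931712  50.6895475 ]
hole 246.6 33.6 [666.6  50.8  32. ]
dot 39.4 86.7 [553.2 349.7  35. ]
dot 84.2 104.3 [536.4 279.8  35. ]
dot 36.1 105.8 [524.2 356.5  35. ]
dot 80.1 123.3 [507.  286.7  35. ]
block centre [530.18750858 318.15753428  35.        ]
die [562.86666514  37.60255193  39.        ]
knobblob [ 55 101   9  10  67] [ 58.79104478 105.49253731] [530.7163861  311.03665631  48.        ]
top stub 115 [613.9  45.5  76.5] [614.9  45.2  76.6]
top knob 51 [530.5 318.6  58.5] [530.8 318.9  57.7]
w1 stub 346 [614.1  44.2  76.2] [614.3  44.2  75.7]
w1 knob 143 [530.3 316.3  57.7] [530.2 317.8  56.7]
```

View pics/c1.png

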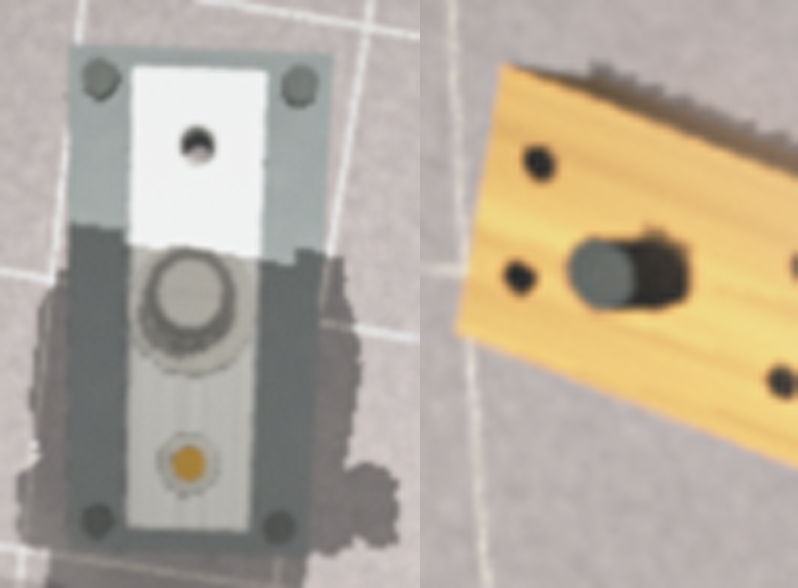

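The crop confirms the knob, hole, stub and dots. The pin is at about (530.2, 318), the hole at (666, 50.8) and the press yaw is 0.118. I'm moving above the pin.

{"op": "step_arm", "data": {"targets": [[1,[31,299,-100],[0,0,0]],[1,[31,299,-100],[0,0,0]],[1,[31,299,-100],[0,0,0]],[1,[31,299,-100],[0,0,0]],[1,[31,299,-100],[0,0,0]],[1,[31,299,-100],[0,0,0]],[1,[31,299,-189],[0,0,-0.034]],[1,[31,299,-189],[0,0,-0.034]]]}}

```text
time: 2.45
ee_pos: [0.5589, 0.1194, 0.1957]
tcp_rot: [-177.9, 0.1, 11.1]
wrist_force: [0.4, -1.1, 1.3]
opening: 0.0855
grasp_force: 0.0
```

```bash
cat > look.py <<'E'
import sys
from h import *
n=sys.argv[1];c=sys.argv[2] if len(sys.argv)>2 else 'wrist'
o=bot.get_obs();print(o['time'],(o['ee_pos']*1000).round(1),o['tcp_rot'].round(2),o['wrist_force'].round(1),o['opening'],o['grasp_force'])
im,d,p=shot(c);np.savez(n,im=im,d=d,W=cloud(d,p));np.savez(n+'p',**p)
cv2.imwrite(f'pics/{n}.png',im[...,::-1])
E
python3 look.py w2
```

```text
2.45 [558.9 119.4 195.7] [-1.7789e+02  8.0000e-02  1.1070e+01] [ 0.4 -1.1  1.3] 0.08553496372924264 0.0
```

View pics/w2.png

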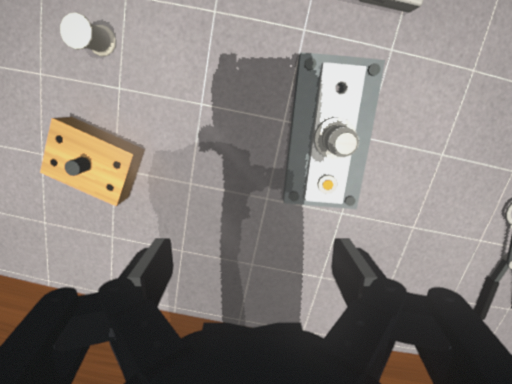

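The arm did not get there because the joints limited its speed. The block and knob (77,166) are still to the left, so I'm continuing.

{"op": "step_arm", "data": {"targets": [[1,[-29,180,-20],[0,0,-0.034]],[1,[-29,180,-20],[0,0,-0.034]],[1,[-29,180,-20],[0,0,-0.034]],[1,[-29,180,-20],[0,0,-0.034]],[1,[-29,180,-20],[0,0,-0.034]],[1,[-29,180,-20],[0,0,-0.034]],[1,[-29,180,-20],[0,0,-0.034]],[1,[-29,180,-20],[0,0,-0.034]]]}}

```text
time: 3.3
ee_pos: [0.5625, 0.1607, 0.1779]
tcp_rot: [-175.7, 0.2, 13.9]
wrist_force: [0.5, 0.4, 0.6]
opening: 0.0855
grasp_force: 0.0
```

```bash
python3 -c "
from h import *
o=bot.get_obs();print(o['q'].round(2),o['qd'].round(2),o['ee_pos'],o['tcp_rot'])"
```

```text
[ 13.87   9.14   8.65  89.67   4.27 179.94] [ 0.17  0.58  0.26 -0.4  -0.01  0.  ] [0.56250901 0.16072355 0.17785904] [-1.75733421e+02  1.59172766e-01  1.39247642e+01]
```

The last joint hit its 180° limit, so I need more yaw at the pin. I'm turning to 41° there.

{"op": "step_arm", "data": {"targets": [[1,[0,0,0],[-0.066,-0.034,0.473]],[1,[0,0,0],[-0.066,-0.034,0.473]],[1,[-32,157,-20],[-0.066,-0.034,0.473]],[1,[-32,157,-20],[-0.066,-0.034,0.473]],[1,[-32,157,-20],[-0.066,-0.034,0.473]],[1,[-32,157,-20],[-0.066,-0.034,0.473]],[1,[-32,157,-40],[-0.066,-0.034,0.473]],[1,[-32,157,-40],[-0.066,-0.034,0.473]]]}}

```text
time: 4.1
ee_pos: [0.5295, 0.3175, 0.1354]
tcp_rot: [-179.9, 0.4, 41.1]
wrist_force: [0.0, -1.0, -0.5]
opening: 0.0859
grasp_force: 0.0
```

```bash
python3 look.py w3
python3 - <<'E'
from h import *
o=bot.get_obs();print(o['q'].round(1));W=np.load('w3.npz')['W']
q=W[(np.hypot(W[...,0]-.53,W[...,1]-.318)<.016)&(W[...,2]>.052)&(W[...,2]<.07)];print(len(q),q.mean(0)*1000,(q.min(0)+q.max(0))*500)
E
```

```text
4.1 [529.5 317.5 135.4] [-179.92    0.39   41.07] [ 0.  -1.  -0.5] 0.08593705972559108 0.0
[ 30.9  13.8   9.6  86.1   0.  169.9]
365 [531.22644454 319.57327593  58.38923271] [530.67902334 318.92774611  56.42777206]
```

View pics/w3.png

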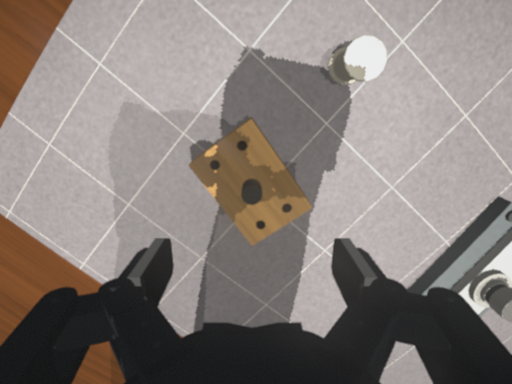

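The pin is upright in the block at (250,190), centred between the pads. Depth puts it at about (530.8, 318.8). I'm descending.

{"op": "step_arm", "data": {"targets": [[1,[1,1,-50],[0,0,0]],[1,[1,1,-95],[0,0,0]],[1,[1,1,-95],[0,0,0]],[1,[1,1,-95],[0,0,0]],[0,[1,1,-95],[0,0,0]],[0,[1,1,-95],[0,0,0]],[0,[1,1,-95],[0,0,0]],[0,[1,1,-95],[0,0,0]]], "force": 30}}

```text
time: 4.95
ee_pos: [0.5319, 0.319, 0.0439]
tcp_rot: [-180.0, 0.1, 41.0]
wrist_force: [-0.3, -0.1, 0.9]
opening: 0.0284
grasp_force: 0.0
```

{"op": "step_arm", "data": {"targets": [[0,[0,0,0],[0,0,0]],[0,[0,0,0],[0,0,0]],[0,[0,0,0],[0,0,0]]]}}

```text
time: 5.25
ee_pos: [0.5316, 0.319, 0.0433]
tcp_rot: [-180.0, 0.1, 41.0]
wrist_force: [-0.3, -0.2, 5.0]
opening: 0.0165
grasp_force: 29.3
```

{"op": "step_arm", "data": {"targets": [[0,[0,0,40],[0,0,0]],[0,[0,0,85],[0,0,0]],[0,[20,-40,85],[0,0,-0.06]],[0,[42,-84,85],[0,0,-0.13]],[0,[65,-130,85],[0,0,-0.2]],[0,[88,-176,85],[0,0,-0.27]],[0,[111,-222,85],[0,0,-0.35]],[0,[134,-268,85],[0,0,-0.44]]]}}

```text
time: 6.05
ee_pos: [0.6633, 0.0539, 0.1274]
tcp_rot: [-179.9, 0.2, 15.6]
wrist_force: [1.9, 0.0, -0.7]
opening: 0.0165
grasp_force: 29.7
```

{"op": "step_arm", "data": {"targets": [[0,[0,0,0],[0,0,0]],[0,[0,0,0],[0,0,0]]]}}

```text
time: 6.25
ee_pos: [0.6629, 0.0546, 0.1269]
tcp_rot: [-179.9, 0.3, 15.7]
wrist_force: [0.2, -0.1, 0.2]
opening: 0.0166
grasp_force: 29.7
```

```bash
python3 look.py w4
python3 - <<'E'
from h import *
o=bot.get_obs();print(o['q'].round(1));W=np.load('w4.npz')['W']
q=W[(np.hypot(W[...,0]-.614,W[...,1]-.0445)<.02)&(W[...,2]>.071)&(W[...,2]<.09)];print(len(q),q.mean(0)*1000,(q.min(0)+q.max(0))*500)
E
```

```text
6.25 [662.9  54.6 126.9] [-179.92    0.27   15.71] [ 0.2 -0.1  0.2] 0.016629137198888866 29.745495915412903
[  4.8  20.5  16.8  86.6   0.  169. ]
161 [609.74091351  43.61172065  77.76671381] [610.41114229  42.04086998  75.19630358]
```

View pics/w4.png

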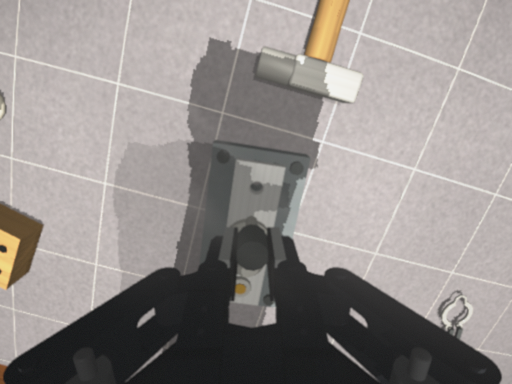

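The knob is held at (254,247) and the hole is visible at (257,187). I'll compute both positions from this one picture.

Run:
```python
from h import *
z=np.load('w4.npz');p=dict(np.load('w4p.npz'));p['k1']=float(p['k1']);W=z['W'];g=cv2.cvtColor(z['im'],cv2.COLOR_RGB2GRAY).astype(float)
print(g[222:272:3,234:276:3].astype(int));print((W[222:272:3,234:276:3,2]*1000).round(0))
def dark(u,v,zz,r):
    for _ in range(5):
        a=g[round(v)-r:round(v)+r+1,round(u)-r:round(u)+r+1];t=np.median(a);w=np.clip(t-12-a,0,None)
        V,U=np.mgrid[round(v)-r:round(v)+r+1,round(u)-r:round(u)+r+1];u=(U*w).sum()/w.sum();v=(V*w).sum()/w.sum()
    print(u,v,ray(u,v,zz,p)*1000)
dark(257,187,.032,9)
s=[ray(u,v,.02,p)*1000 for u,v in((223,157),(297,168))];print(s)
m=(np.abs(W[...,2]-.1426)<.006)&(np.hypot(W[...,0]-.663,W[...,1]-.0546)<.03);m[:, :238]=0;m[:,272:]=0
q=W[m]*1000;print(len(q),q.mean(0),q.min(0),q.max(0))
```

```text
[[110  92  95 103  88  91  90  89  99 138 168 165 168 163]
 [ 97 108 111 111  76  61  60  63 102 106 124 163 166 151]
 [ 70  78 108  60  55  55  54  53  53  91 117  77  78  90]
 [ 61  68  65  55  56  55  52  54  53  52  94  75  61  87]
 [ 57  55  57  57  56  55  55  53  53  53  57  67  53  87]
 [ 56  54  58  58  57  55  55  55  53  52  54  45  48  85]
 [ 55  56  61  59  59  57  56  54  56  54  54  47  44  84]
 [ 53  56  61  59  63  63  64  62  62  57  52  46  44  80]
 [ 52  57  61  64  64  64  62  61  61  61  58  49  44  76]
 [ 48  58  64  63  64  65  63  63  62  61  63  53  43  68]
 [ 47  60  63  62  63  63  63  62  62  62  61  58  44  58]
 [ 43  60  63  63  64  64  66  65  64  64  63  58  42  51]
 [ 44  57  60  62  62  62  64  64  64  64  63  57  44  48]
 [ 41  52  61  62  62  64  63  62  63  63  64  57  47  49]
 [ 38  65  62  59  62  62  62  61  62  63  81  64  46  54]
 [ 39  81 103  84  59  59  62  62  62  73 148  74  47  51]
 [ 36  86 113 139 127 117  95 114 116 141 145  76  46  48]]
[[ 34.  37.  40.  40. 105. 107. 107. 105.  35.  31.  32.  33.  32.  31.]
 [ 40.  39.  39.  40. 1
[... 754 characters left out ...]
142. 142. 142. 161. 160.]
 [155. 142. 141. 142. 143. 143. 142. 142. 142. 143. 142. 141. 160. 163.]
 [155. 142. 142. 143. 142. 143. 143. 143. 142. 142. 142. 142. 162. 164.]
 [155.  79. 142. 142. 142. 143. 141. 141. 142. 142. 143. 141. 161. 164.]
 [156.  77.  79. 142.  nan 142. 142. 142. 142. 142.  32. 142. 163. 164.]
 [156.  78.  78.  79.  78.  78. 143.  79.  77.  31.  32. 142. 163. 164.]]
255.91950665368387 187.08958130477117 [666.87969353  51.17170298  32.        ]
[array([682.84135181,  86.86810853,  20.        ]), array([691.45082143,  18.52577409,  20.        ])]
951 [664.42238459  53.21016939 141.76610995] [653.24356684  42.92287456 136.60812255] [676.5059739   62.1338243  148.52080447]
```

Run:
```python
from h import *
from scipy.optimize import least_squares
z=np.load('w4.npz');W=z['W']*1000
m=np.zeros(W.shape[:2],bool);m[220:275,234:270]=1
w=W[m&(W[...,2]>120)&(W[...,2]<138)];w=w[np.hypot(w[:,0]-663,w[:,1]-53)<14]
f=least_squares(lambda c:np.hypot(w[:,0]-c[0],w[:,1]-c[1])-9,[663,53],loss='soft_l1');print('cyl',len(w),f.x,np.abs(f.fun).mean())
t=W[m&(np.abs(W[...,2]-142.2)<1.8)];t=t[np.hypot(t[:,0]-663,t[:,1]-53)<14]
print('top',len(t),t.mean(0),(np.percentile(t,2,0)+np.percentile(t,98,0))/2,np.ptp(t,axis=0))
```

```text
cyl 442 [662.10662675  53.71667619] 0.5122065032273238
top 815 [662.84069354  53.76275556 142.04564261] [662.54189048  53.47357656 142.01238165] [25.19829222 19.67073471  3.32444161]
```

{"op": "step_arm", "data": {"targets": [[0,[3.6,-2.9,0],[0,0,-0.05]],[0,[3.6,-2.9,0],[0,0,-0.05]],[0,[3.6,-2.9,-25],[0,0,-0.05]],[0,[3.6,-2.9,-45],[0,0,-0.05]],[0,[3.6,-2.9,-56],[0,0,-0.05]],[0,[3.6,-2.9,-62],[0,0,-0.05]],[0,[3.6,-2.9,-67],[0,0,-0.05]],[0,[3.6,-2.9,-67],[0,0,-0.05]]]}}

```text
time: 7.1
ee_pos: [0.6665, 0.0532, 0.0609]
tcp_rot: [-180.0, 0.2, 13.0]
wrist_force: [0.5, -0.2, -0.6]
opening: 0.0163
grasp_force: 29.7
```

{"op": "step_arm", "data": {"targets": [[0,[0,-1.2,0],[0,0,0]],[0,[0,-1.2,0],[0,0,0]],[0,[0,-1.2,-6],[0,0,0]],[0,[0,-1.2,-12],[0,0,0]],[0,[0,-1.2,-17],[0,0,0]],[0,[0,-1.2,-21],[0,0,0]],[0,[0,-1.2,-23],[0,0,0]],[0,[0,-1.2,-23],[0,0,0]]]}}

```text
time: 7.9
ee_pos: [0.6663, 0.0518, 0.0385]
tcp_rot: [-179.9, 0.2, 13.0]
wrist_force: [-3.8, 0.4, 6.1]
opening: 0.0164
grasp_force: 30.3
```

{"op": "step_arm", "data": {"targets": [[0,[0,0,-1],[0,0,0]],[0.6,[0,0,0],[0,0,0]],[0.6,[0,0,0],[0,0,0]],[0.6,[0,0,0],[0,0,0]],[0.6,[0,0,0],[0,0,0]],[0.6,[0,0,20],[0,0,0]],[0.6,[0,0,60],[0,0,0]],[0.6,[0,0,100],[0,0,0]]]}}

```text
time: 8.7
ee_pos: [0.6658, 0.0517, 0.138]
tcp_rot: [-179.9, 0.3, 13.0]
wrist_force: [0.4, -0.3, 0.3]
opening: 0.0513
grasp_force: 0.0
```

{"op": "step_arm", "data": {"targets": [[1,[-50,0,150],[0,0,0]],[1,[-100,0,180],[0,0,0]],[1,[-100,0,180],[0,0,0]],[1,[-100,0,180],[0,0,0]],[1,[-100,0,180],[0,0,0]],[1,[-100,0,180],[0,0,0]]]}}

```text
time: 9.3
ee_pos: [0.5666, 0.0519, 0.3198]
tcp_rot: [-180.0, -0.0, 13.0]
wrist_force: [1.6, -0.8, 0.1]
opening: 0.0853
grasp_force: 0.0
```

```bash
python3 look.py w5
python3 - <<'E'
from h import *
from scipy.optimize import least_squares
W=np.load('w5.npz')['W']*1000
q=W[(np.hypot(W[...,0]-666,W[...,1]-51)<12)&(W[...,2]>50)&(W[...,2]<65)];print('knob top',len(q),q.mean(0),np.median(q[:,2]))
q=W[(np.hypot(W[...,0]-614,W[...,1]-44.5)<16)&(W[...,2]>76)&(W[...,2]<82)];print('stub top',len(q),q.mean(0),np.median(q[:,2]))
E
```

```text
9.3 [566.6  51.9 319.8] [-1.7998e+02 -4.0000e-02  1.2960e+01] [ 1.6 -0.8  0.1] 0.08531324866033362 0.0
knob top 132 [665.7836566   51.44270139  53.89900835] 53.95705837513072
stub top 206 [614.01293826  44.99222604  77.89740272] 77.98986056288459
```

View pics/w5.png

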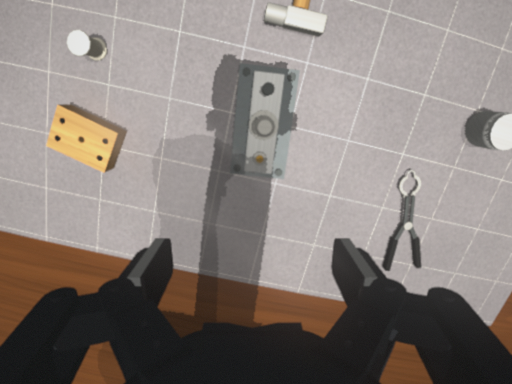

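The pin is home: knob top at 53.9 mm, centre (665.8, 51.4). The pliers (rivet at (408,226)) are untouched, so I'm moving over to them.

{"op": "step_arm", "data": {"targets": [[1,[-150,-322,-70],[0,0,0.06]],[1,[-150,-322,-70],[0,0,0.06]],[1,[-150,-322,-70],[0,0,0.06]],[1,[-150,-322,-70],[0,0,0.06]],[1,[-150,-322,-70],[0,0,0.06]],[1,[-150,-322,-70],[0,0,0.06]],[1,[-150,-322,-70],[0,0,0.06]],[1,[-150,-322,-70],[0,0,0.06]]]}}

```text
time: 10.15
ee_pos: [0.4142, -0.2734, 0.244]
tcp_rot: [-179.8, 0.4, 16.2]
wrist_force: [-0.4, 0.3, -0.1]
opening: 0.0854
grasp_force: 0.0
```

{"op": "step_arm", "data": {"targets": [[1,[0,0,0],[0,0,0]],[1,[0,0,0],[0,0,0]],[1,[0,0,0],[0,0,0]]]}}

```text
time: 10.45
ee_pos: [0.4172, -0.2692, 0.2474]
tcp_rot: [-179.9, 0.2, 16.5]
wrist_force: [-0.3, 0.5, 0.8]
opening: 0.0855
grasp_force: 0.0
```

```bash
python3 look.py w6
python3 - <<'E'
from h import *
z=np.load('w6.npz');W=z['W']*1000;g=cv2.cvtColor(z['im'],cv2.COLOR_RGB2GRAY)
m=(W[...,2]>7)&(W[...,2]<24)&(W[...,0]>380)&(W[...,0]<640)&(W[...,1]>-340)&(W[...,1]<-190)
q=W[m];print(len(q))
c=np.array([500,-251.]);u=np.array([np.cos(.286),np.sin(.286)]);v=np.array([-u[1],u[0]])
a=(q[:,:2]-c)@u;b=(q[:,:2]-c)@v
for lo in range(-110,110,8):
    s=(a>=lo)&(a<lo+8)
    if s.sum()>3: print(lo+4,s.sum(),b[s].min().round(1),b[s].max().round(1),b[s].mean().round(1),q[s,2].mean().round(1),q[s,2].max().round(1))
E
```

```text
10.45 [ 417.2 -269.2  247.4] [-179.91    0.2    16.49] [-0.3  0.5  0.8] 0.08545007211182556 0.0
1904
-90 56 -37.7 32.9 0.7 15.8 17.4
-82 86 -37.7 31.4 -3.3 15.8 17.6
-74 89 -36.0 29.9 -3.4 15.8 17.8
-66 90 -34.3 29.7 -2.8 15.9 17.8
-58 90 -32.7 28.2 -2.0 15.8 17.7
-50 93 -31.2 26.8 -2.2 15.8 18.1
-42 95 -29.6 25.3 -1.9 15.7 18.3
-34 94 -28.0 23.9 -2.0 15.8 18.4
-26 100 -26.5 22.5 -1.7 13.8 17.6
-18 86 -21.1 17.2 -2.5 12.9 14.7
-10 86 -17.0 14.5 -1.3 12.9 17.3
-2 115 -12.9 10.6 -0.9 14.9 17.7
6 73 -8.8 6.7 -1.1 15.5 18.0
14 66 -8.7 8.0 -0.9 14.8 17.3
22 60 -8.6 8.0 -0.3 14.7 16.6
30 70 -8.5 8.0 -0.3 15.1 17.9
38 70 -8.5 8.0 -0.2 14.8 17.1
46 70 -8.4 8.0 -0.2 14.9 16.8
54 68 -9.6 10.6 0.3 13.2 16.5
62 76 -15.8 15.6 0.2 9.5 11.9
70 60 -18.1 18.1 0.1 9.5 11.7
78 60 -18.2 18.0 0.1 9.4 11.5
86 79 -16.7 16.7 -0.5 9.6 11.3
94 46 -10.5 10.5 0.4 9.2 11.2
102 26 -5.5 6.8 1.0 9.2 10.9
```

View pics/w6.png

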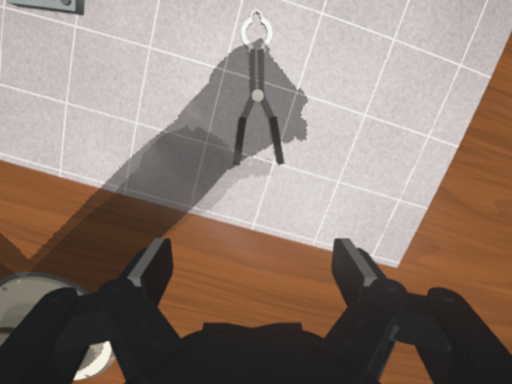

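The view shows the pliers flat: rivet at (258,96), ring at (257,31), handle ends near (237,162) and (281,162).

Run:
```python
from h import *
z=np.load('w6.npz');p=dict(np.load('w6p.npz'));p['k1']=float(p['k1']);W=z['W']*1000;im=z['im'];g=cv2.cvtColor(im,cv2.COLOR_RGB2GRAY)
m=(W[...,2]>7)&(W[...,2]<24)&(W[...,0]>380)&(W[...,0]<640)&(W[...,1]>-340)&(W[...,1]<-190)
q=W[m];y=.3036;c=np.array([500,-251.]);u=np.array([np.cos(y),np.sin(y)]);v=np.array([-u[1],u[0]])
a=(q[:,:2]-c)@u;b=(q[:,:2]-c)@v
print('a range',np.percentile(a,[0,.3,1,99,99.7,100]));
for s in(b>20,b<-20): print(a[s].min())
# bright rivet
s=g[88:105,250:268].astype(float);w=np.clip(s-140,0,None)
V,U=np.mgrid[88:105,250:268];print(s[::3,::3]);uu,vv=(U*w).sum()/w.sum(),(V*w).sum()/w.sum()
r=ray(uu,vv,.016,p)[:2]*1000;print('rivet',uu,vv,r,(r-c)@u,(r-c)@v)
for k in(-60,70):
  s=np.abs(a-k)<4;print(k,(b[s].min()+b[s].max())/2,np.ptp(b[s]))
G=r-60*u;print('grip',G,'delta to',G-np.array([417.2,-269.2]))
```

```text
a range [-92.18804102 -91.03268468 -89.6097809   99.08911201 100.91471696
 102.34819099]
-91.2007507185858
-92.18804102150587
[[ 89.  86. 117.  91.  86. 125.]
 [ 94. 146. 183. 185. 124. 120.]
 [ 92. 177. 183. 182. 177. 115.]
 [ 84. 175. 178. 179. 166. 101.]
 [ 85. 110. 167. 168.  98.  87.]
 [ 85. 103. 124. 122.  84.  88.]]
rivet 257.3370002683123 94.83203649047492 [ 501.21633776 -252.22733512] 0.7937892572744844 -1.5348379965528034
-60 -1.1102795817205724 61.026287053661115
70 -1.292191922366948 36.22395374951519
grip [ 443.96035208 -270.16478486] delta to [26.76035208 -0.96478486]
```

{"op": "step_arm", "data": {"targets": [[1,[26.7,-0.7,-50],[0,0,0.016]],[1,[26.7,-0.7,-100],[0,0,0.016]],[1,[26.7,-0.7,-150],[0,0,0.016]],[1,[26.7,-0.7,-190],[0,0,0.016]],[1,[26.7,-0.7,-205],[0,0,0.016]],[1,[26.7,-0.7,-205],[0,0,0.016]],[1,[26.7,-0.7,-205],[0,0,0.016]]]}}

```text
time: 11.2
ee_pos: [0.4444, -0.2711, 0.0451]
tcp_rot: [179.9, 0.1, 17.4]
wrist_force: [0.3, 0.4, 0.3]
opening: 0.0853
grasp_force: 0.0
```

{"op": "step_arm", "data": {"targets": [[1,[-0.5,1.2,-25],[0,0,0]],[1,[-0.5,1.2,-38],[0,0,0]],[1,[-0.5,1.2,-44],[0,0,0]],[1,[-0.5,1.2,-44],[0,0,0]],[1,[-0.5,1.2,-44],[0,0,0]]]}}

```text
time: 11.7
ee_pos: [0.4432, -0.27, -0.0002]
tcp_rot: [-180.0, 0.1, 17.3]
wrist_force: [0.5, 0.8, 0.6]
opening: 0.0852
grasp_force: 0.0
```

{"op": "step_arm", "data": {"targets": [[0.45,[0,0,0],[0,0,0]],[0.45,[0,0,0],[0,0,0]],[0.45,[0,0,0],[0,0,0]],[0.3,[0,0,0],[0,0,0]],[0.3,[0,0,0],[0,0,0]],[0.3,[0,0,0],[0,0,0]]], "force": 50}}

```text
time: 12.3
ee_pos: [0.4439, -0.2706, 0.0016]
tcp_rot: [179.9, 0.0, 17.3]
wrist_force: [-4.1, 0.7, 17.6]
opening: 0.0376
grasp_force: 49.6
```

{"op": "step_arm", "data": {"targets": [[0,[0,0,0],[0,0,0]],[0,[0,0,3],[0,0,0]],[0,[0,0,10],[0,0,0]],[0,[0,0,30],[0,0,0]],[0,[0,0,60],[0,0,0]],[0,[0,0,100],[0,0,0]],[0,[0,0,120],[0,0,0]],[0,[0,0,120],[0,0,0]]], "force": 58}}

```text
time: 13.1
ee_pos: [0.4439, -0.2705, 0.1221]
tcp_rot: [179.8, 0.0, 17.3]
wrist_force: [-0.6, 0.1, -3.4]
opening: 0.0361
grasp_force: 58.4
```

{"op": "step_arm", "data": {"targets": [[0,[0,0,0],[0,0,0]],[0,[0,0,0],[0,0,0]]]}}

```text
time: 13.3
ee_pos: [0.4419, -0.2693, 0.117]
tcp_rot: [-179.8, 0.3, 17.3]
wrist_force: [-0.1, 0.7, -3.1]
opening: 0.0364
grasp_force: 58.4
```

```bash
cat > pl.py <<'E'
import sys
from h import *
from scipy.optimize import least_squares
o=bot.get_obs();T=o['ee_pos']*1000;y=np.radians(o['tcp_rot'][2])
im,d,p=shot('wrist');W=cloud(d,p)*1000
print(o['time'],T.round(1),o['tcp_rot'].round(1),o['wrist_force'].round(1),o['opening'],o['grasp_force'])
u=np.array([np.cos(y),np.sin(y)]);v=np.array([-u[1],u[0]])
a=(W[...,:2]-T[:2])@u;b=(W[...,:2]-T[:2])@v;h=W[...,2]-T[2]
m=(np.abs(b)<35)&(h>-12)&(h<30)
for lo in range(0,180,10):
    s=m&(a>=lo)&(a<lo+10)
    if s.sum()>5: print(lo+5,s.sum(),'mid %.1f wid %.1f h %.1f'%((b[s].min()+b[s].max())/2,np.ptp(b[s]),np.median(h[s])))
s=m&(a>112)&(a<152)&(h>-8)&(h<12)
A=np.stack([a[s],b[s]],1)
f=lambda c:np.hypot(A[:,0]-c[0],A[:,1]-c[1])
print('ring mean',A.mean(0),'a max',a[m].max())
cv2.imwrite('pics/'+sys.argv[1]+'.png',im[...,::-1]);np.savez(sys.argv[1],im=im,W=W,a=a,b=b,h=h)
E
python3 pl.py w7
```

```text
13.3 [ 441.9 -269.3  117. ] [-179.8    0.3   17.3] [-0.1  0.7 -3.1] 0.03639658086610351 58.409584164619446
5 1290 mid -0.9 wid 63.7 h 14.2
15 1318 mid -1.0 wid 49.4 h 13.9
25 778 mid -0.5 wid 39.4 h 13.4
35 796 mid -0.5 wid 39.0 h 11.0
45 664 mid -0.2 wid 29.3 h 10.5
55 782 mid -0.4 wid 24.2 h 10.7
65 865 mid -0.0 wid 19.4 h 13.1
75 651 mid -0.5 wid 22.5 h 12.2
85 672 mid -0.1 wid 26.5 h 12.2
95 711 mid -0.0 wid 30.5 h 12.0
105 740 mid -0.1 wid 34.1 h 12.0
115 700 mid -0.0 wid 41.3 h 11.5
ring mean [115.40741997  -0.65672327] a max 119.64103754796274
```

View pics/w7.png

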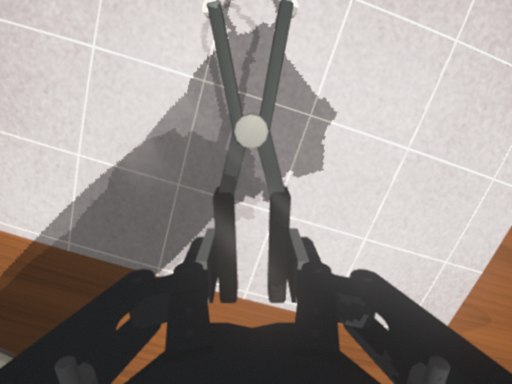

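The pliers are held flat and fully spread: handles parallel, rivet at (251,131). I'm swinging over towards the stub, keeping high.

{"op": "step_arm", "data": {"targets": [[0,[3,20,5],[0,0,-0.01]],[0,[10,60,8],[0,0,-0.03]],[0,[18,105,8],[0,0,-0.05]],[0,[26,150,8],[0,0,-0.07]],[0,[32,195,8],[0,0,-0.09]],[0,[36,240,8],[0,0,-0.11]],[0,[36,275,8],[0,0,-0.12]],[0,[36,291,8],[0,0,-0.127]]]}}

```text
time: 14.15
ee_pos: [0.4778, 0.024, 0.1255]
tcp_rot: [-179.9, 0.3, 10.2]
wrist_force: [0.1, 0.2, -2.6]
opening: 0.0361
grasp_force: 58.5
```

{"op": "step_arm", "data": {"targets": [[0,[0,0,0],[0,0,0]],[0,[0,0,0],[0,0,0]],[0,[0,0,0],[0,0,0]]]}}

```text
time: 14.45
ee_pos: [0.4784, 0.0205, 0.1262]
tcp_rot: [-180.0, 0.2, 10.0]
wrist_force: [0.4, -0.1, -1.0]
opening: 0.0363
grasp_force: 58.5
```

```bash
python3 pl.py w8
python3 - <<'E'
from h import *
for n in('w7','w8'):
    z=np.load(n+'.npz');g=cv2.cvtColor(z['im'],cv2.COLOR_RGB2GRAY);a,b,h=z['a'],z['b'],z['h']
    m=(np.abs(a-60)<14)&(np.abs(b)<14)&(g>115)&(h>5);print(n,'rivet',m.sum(),np.median(a[m]),np.median(b[m]),np.median(h[m]),a[m].min(),a[m].max(),b[m].min(),b[m].max())
o=bot.get_obs();T=o['ee_pos']*1000;y=np.radians(o['tcp_rot'][2]);u=np.array([np.cos(y),np.sin(y)]);v=np.array([-u[1],u[0]]);print(o['q'].round(1))
for c in('top','side'):
    im,d,p=shot(c);W=cloud(d,p)*1000;np.savez('p_'+c,im=im,W=W)
    a=(W[...,:2]-T[:2])@u;b=(W[...,:2]-T[:2])@v;h=W[...,2]-T[2]
    m=(np.abs(b)<35)&(a>20)&(a<175)&(h>-12)&(h<25)
    for lo in range(60,175,8):
        s=m&(a>=lo)&(a<lo+8)
        if s.sum()>3: print(c,lo+4,s.sum(),'mid %.1f wid %.1f h %.1f'%((b[s].min()+b[s].max())/2,np.ptp(b[s]),np.median(h[s])))
    r=m&(a>105)&(a<155)&(h<9);print(c,'max a',a[m].max(),'ring pts',r.sum())
E
```

```text
14.45 [478.4  20.5 126.2] [-180.     0.2   10. ] [ 0.4 -0.1 -1. ] 0.03634073591557386 58.53353440761566
5 1285 mid -1.0 wid 63.5 h 14.4
15 1322 mid -1.0 wid 49.2 h 13.9
25 785 mid -0.5 wid 39.3 h 13.4
35 792 mid -0.5 wid 38.9 h 10.9
45 667 mid -0.5 wid 29.8 h 10.6
55 782 mid -0.5 wid 24.3 h 10.8
65 864 mid -0.1 wid 19.4 h 13.3
75 647 mid -0.4 wid 22.7 h 12.3
85 670 mid -0.1 wid 26.5 h 12.2
95 706 mid -0.1 wid 30.5 h 12.1
105 752 mid -0.1 wid 34.1 h 12.0
115 699 mid -0.0 wid 41.4 h 11.7
ring mean [115.49064946  -0.21431721] a max 119.46895489490294
w7 rivet 934 63.44596984056387 -0.4698785056409445 13.3187101869879 46.35059907045463 70.97270295254447 -8.354611420806615 10.670987491791385
w8 rivet 914 63.509133204670206 -0.49547105213234743 13.475083360502822 55.355557610136444 73.63068924432102 -7.931664775286601 9.03716670286229
[  2.4  -5.3 -11.8  83.8   0.  172.5]Traceback (most recent call last):
  File "<stdin>", line 13, in <module>
    return umr_maximum(a, axis, None, out, keepdims, initial, where)
ValueError: zero-size array to reduction operation maximum which has no identity
```

```bash
cat > sd.py <<'E'
from h import *
from scipy.optimize import least_squares
o=bot.get_obs();T=o['ee_pos']*1000;y=np.radians(o['tcp_rot'][2]);u=np.array([np.cos(y),np.sin(y)]);v=np.array([-u[1],u[0]])
print(T.round(1),o['tcp_rot'].round(2),o['wrist_force'].round(1),o['grasp_force'])
for c in('side','top'):
    im,d,p=shot(c);W=cloud(d,p)*1000;np.savez('p_'+c,im=im,W=W)
    a=(W[...,:2]-T[:2])@u;b=(W[...,:2]-T[:2])@v;h=W[...,2]-T[2]
    m=(np.abs(b)<35)&(a>20)&(a<180)&(h>-12)&(h<25)
    for lo in range(60,180,8):
        s=m&(a>=lo)&(a<lo+8)
        if s.sum()>3: print(c,lo+4,s.sum(),'mid %.1f wid %.1f h %.1f'%((b[s].min()+b[s].max())/2,np.ptp(b[s]),np.median(h[s])))
    if m.any(): print(c,'max a',np.sort(a[m])[-6:])
    r=(np.abs(b)<30)&(a>114)&(a<156)&(h>-3)&(h<9)
    if r.sum()>20:
        A,B=a[r],b[r];f=least_squares(lambda k:np.hypot(A-k[0],B-k[1])-k[2],[131,0,19],loss='soft_l1');print('ring fit',r.sum(),f.x,np.median(h[r]),np.abs(f.fun).mean())
    q=W[(np.hypot(W[...,0]-614,W[...,1]-44.8)<18)&(W[...,2]>60)&(W[...,2]<85)]
    t=q[q[:,2]>75.5];print(c,'stub',len(t),t.mean(0) if len(t) else '')
    k=W[(np.hypot(W[...,0]-666,W[...,1]-51)<13)&(W[...,2]>51)&(W[...,2]<60)];print(c,'knob',len(k),k.mean(0) if len(k) else '')
    if c=='side': S=im
E
python3 sd.py
```

```text
[478.6  20.4 126.5] [-179.95    0.21    9.96] [ 0.3 -0.9 -2.8] 58.52790713310242
side 64 29 mid 3.2 wid 16.5 h 11.7
side 72 16 mid 1.8 wid 22.6 h 12.6
side 80 18 mid 2.3 wid 23.9 h 12.4
side 88 19 mid 2.8 wid 25.3 h 11.3
side 96 15 mid 2.6 wid 31.3 h 12.0
side 104 20 mid 4.4 wid 34.0 h 11.4
side 112 23 mid 2.7 wid 39.1 h 11.0
side 120 16 mid 2.0 wid 43.9 h 7.0
side 128 15 mid 2.5 wid 49.5 h 6.3
side 136 13 mid 2.6 wid 47.8 h 6.4
side 144 16 mid 2.7 wid 44.8 h 6.5
side 152 11 mid 2.1 wid 30.3 h 5.8
side 160 6 mid 2.0 wid 8.8 h 6.0
side max a [156.17795428 156.65746067 156.86176842 158.38212806 159.43339528
 159.52742711]
ring fit 73 [131.61172585   2.35695845  22.19713749] 6.441808121088087 1.7146522567214681
side stub 39 [612.15460468  47.80788296  77.89065896]
side knob 27 [664.09915507  53.34680728  53.78795277]
top stub 0 
top knob 0
```

{"op": "step_arm", "data": {"targets": [[0,[4.5,1.3,0],[0,0,0]],[0,[4.5,1.3,-10],[0,0,0]],[0,[4.5,1.3,-25],[0,0,0]],[0,[4.5,1.3,-36],[0,0,0]],[0,[4.5,1.3,-42],[0,0,0]],[0,[4.5,1.3,-42],[0,0,0]],[0,[4.5,1.3,-42],[0,0,0]],[0,[4.5,1.3,-42],[0,0,0]]]}}

```text
time: 15.45
ee_pos: [0.4835, 0.0226, 0.0853]
tcp_rot: [-180.0, 0.1, 10.0]
wrist_force: [1.0, 0.9, -1.9]
opening: 0.0361
grasp_force: 58.5
```

```bash
python3 sd.py | grep -E "^\[|ring|stub|knob"
python3 - <<'E'
from h import *
# several side frames averaged: ring & stub both fitted in the side camera
o=bot.get_obs();T=o['ee_pos']*1000
R=[];S=[]
for i in range(6):
    im,d,p=shot('side');W=cloud(d,p)*1000
    c=np.hypot(W[...,0]-612,W[...,1]-47)
    r=W[(c<32)&(W[...,2]>T[2]+2.5)&(W[...,2]<T[2]+10.5)];R.append(r)
    S.append(W[(c<16)&(W[...,2]>70)&(W[...,2]<80.5)])
R=np.vstack(R);S=np.vstack(S)
print(len(R),np.c_[R.min(0),R.max(0)].round(1).tolist(),R.mean(0),'stub',len(S),S.mean(0),S.min(0),S.max(0))
A=np.degrees(np.arctan2(R[:,1]-46.5,R[:,0]-612.5));rr=np.hypot(R[:,0]-612.5,R[:,1]-46.5)
for k in range(-180,180,30):
    s=(A>=k)&(A<k+30)
    if s.any(): print(k+15,s.sum(),rr[s].min().round(1),rr[s].mean().round(1),rr[s].max().round(1))
E
```

```text
[483.5  22.6  85.3] [-1.7995e+02  1.4000e-01  1.0040e+01] [ 1.   0.9 -1.9] 58.531503081321716
ring fit 66 [132.98269044   2.10633154  21.74355851] 6.58095185335894 1.723598195183221
side stub 22 [612.02514314  49.98689394  77.42853198]
side knob 26 [664.47108983  52.96624553  53.72415071]
top stub 0 
top knob 0 
527 [[581.6, 640.8], [22.4, 72.5], [87.8, 95.8]] [613.17044014  48.56679525  91.76889441] stub 290 [610.20064426  51.47434591  74.51703744] [598.77135021  35.69087112  70.05538284] [627.94858275  62.42971919  79.81813215]
-165 7 28.5 30.3 31.0
-135 49 18.2 23.0 28.7
-105 37 16.2 19.9 24.2
-75 53 17.4 21.6 27.4
-45 49 17.0 21.7 27.2
-15 54 17.1 22.0 28.2
15 27 23.0 25.9 28.5
45 38 19.5 22.7 25.5
75 48 20.3 23.4 26.4
105 72 18.5 22.5 26.4
135 74 18.1 23.9 27.9
165 19 25.8 29.1 32.5
```

Run:
```python
from h import *
W=np.load('side.npz')['W']*1000
def top(n,W,c,z,rad,h=1.2):
    q=W[(np.hypot(W[...,0]-c[0],W[...,1]-c[1])<rad+5)&(np.abs(W[...,2]-z)<h)];print(n,len(q),q.mean(0).round(1),((q.min(0)+q.max(0))/2).round(1),np.ptp(q,axis=0).round(1))
top('stub0',W,(613,46),78,10);top('bob',W,(672,324),50,17);top('tin',W,(694,-317),55,30);top('knob0',W,(530,319),59,9)
W=np.load('w1.npz')['W']*1000
top('w1 stub0',W,(613,46),78,10);top('w1 bob',W,(672,324),50,17);top('w1 tin',W,(694,-317),55,30)
W=np.load('w5.npz')['W']*1000;top('w5 stub',W,(613,46),78,10);top('w5 bob',W,(672,324),50,17);top('w5 knob',W,(665,51),54,9)
Wt=np.load('top.npz')['W']*1000;top('top stub',Wt,(613,46),78,10);top('top bob',Wt,(672,324),50,17)
W=np.load('p_side.npz')['W']*1000;top('side knob',W,(665,51),54,9)
# ring top only
q=W[(np.hypot(W[...,0]-614,W[...,1]-47)<30)&(np.abs(W[...,2]-91.8)<1.2)];print(len(q),q.mean(0),(q.min(0)+q.max(0))/2)
from scipy.optimize import least_squares
f=least_squares(lambda k:np.hypot(q[:,0]-k[0],q[:,1]-k[1])-k[2],[614,47,20],loss='soft_l1');print(f.x)
```

```text
stub0 29 [612.5  46.2  78.1] [612.5  46.8  78. ] [19.2 20.6  2.2]
bob 131 [667.1 324.2  50.1] [667.  324.7  50. ] [30.9 32.5  2.4]
tin 73 [ 690.9 -316.    55. ] [ 691.3 -316.3   55. ] [52.1 53.1  2.3]
knob0 48 [529.  319.9  59. ] [529.  319.2  59. ] [17.8 16.8  2.3]
w1 stub0 171 [614.   44.6  78. ] [614.4  44.6  78. ] [21.3 20.   2.4]
w1 bob 225 [662.9 321.5  49.9] [661.6 322.1  50. ] [20.4 33.1  2.3]
w1 tin 676 [ 691.1 -312.    55. ] [ 693.  -313.8   55. ] [53.1 46.5  2.4]
w5 stub 162 [614.1  45.   78. ] [613.7  45.4  78. ] [21.3 21.6  2.4]
w5 bob 364 [668.6 321.9  49.9] [668.3 322.4  50. ] [33.3 31.6  2.4]
w5 knob 109 [665.9  51.5  54. ] [665.9  51.6  54. ] [16.9 16.6  2.3]
top stub 39 [615.   44.8  78. ] [614.6  44.8  78. ] [18.6 22.5  2.3]
top bob 66 [670.  323.3  50.1] [670.  323.3  50. ] [29.8 29.8  2.3]<stdin>:4: RuntimeWarning: Mean of empty slice.
  ret = um.true_divide(
Traceback (most recent call last):
ValueError: zero-size array to reduction operation minimum which has no identity
```

Run:
```python
from h import *
from scipy.optimize import least_squares
Q=[]
for i in range(8):
    im,d,p=shot('side');W=cloud(d,p)*1000
    Q.append(W[(np.hypot(W[...,0]-614,W[...,1]-47)<29)&(np.abs(W[...,2]-91.8)<1.3)])
q=np.vstack(Q);print(len(q),q.mean(0),(q.min(0)+q.max(0))/2,bot.get_obs()['ee_pos'])
t=np.radians(10);c=np.array([613,47.]);X=(q[:,:2]-c)@np.array([[np.cos(t),-np.sin(t)],[np.sin(t),np.cos(t)]])
for k in range(-28,29,4):
    s=np.abs(X[:,0]-k)<2
    if s.any(): b=np.sort(X[s,1]);print(k,s.sum(),b[[0,-1]].round(1),'inner',b[b<0].max().round(1) if (b<0).any() else '',b[b>0].min().round(1) if (b>0).any() else '')
f=least_squares(lambda k:np.hypot(q[:,0]-k[0],q[:,1]-k[1])-k[2],[614,47,20],loss='soft_l1');print(f.x)
```

```text
447 [616.14166729  50.17999968  91.68366491] [615.15079652  47.52226991  91.78466704] [0.48314607 0.02261341 0.08474597]
-24 3 [-12.7 -11.9] inner -11.9 
-20 19 [-14.6  20.7] inner -11.8 17.1
-16 20 [-14.5  22.7] inner -11.8 15.7
-12 40 [-20.4  21.3] inner -13.0 13.5
-8 42 [-23.4  26.3] inner -14.3 15.0
-4 40 [-24.2  26.9] inner -17.7 16.7
0 35 [-23.4  26.5] inner -19.3 17.0
4 38 [-26.4  25.2] inner -17.7 18.8
8 46 [-24.8  24.7] inner -15.9 16.1
12 52 [-24.4  20.2] inner -10.7 11.8
16 51 [-17.2  17.8] inner -5.2 8.5
20 27 [-11.2  14.6] inner -4.2 6.3
24 26 [-8.4  9.7] inner -0.3 2.9
28 8 [-2.   2.2] inner -0.3 0.0
[612.87924408  47.57542056  21.99649148]
```

{"op": "step_arm", "data": {"targets": [[0,[-0.4,-1.2,0],[0,0,0]],[0,[-0.4,-1.2,-3],[0,0,0]],[0,[-0.4,-1.2,-6],[0,0,0]],[0,[-0.4,-1.2,-9],[0,0,0]],[0,[-0.4,-1.2,-12],[0,0,0]],[0,[-0.4,-1.2,-15],[0,0,0]],[0,[-0.4,-1.2,-17],[0,0,0]],[0,[-0.4,-1.2,-17],[0,0,0]]]}}

```text
time: 17.05
ee_pos: [0.4826, 0.0214, 0.0674]
tcp_rot: [-179.9, 0.2, 10.0]
wrist_force: [0.2, -0.5, -2.4]
opening: 0.036
grasp_force: 58.5
```

{"op": "step_arm", "data": {"targets": [[0,[0,0,-1],[0,0,0]],[0,[0,0,-2],[0,0,0]],[0,[0,0,-3],[0,0,0]],[0,[0,0,-4],[0,0,0]]]}}

```text
time: 17.45
ee_pos: [0.4828, 0.0214, 0.0638]
tcp_rot: [-179.9, 0.2, 10.0]
wrist_force: [1.3, -0.4, -1.8]
opening: 0.0365
grasp_force: 58.5
```

{"op": "step_arm", "data": {"targets": [[0,[0,0,-2],[0,0,0]],[0,[0,0,-4],[0,0,0]],[0,[0,0,-6],[0,0,0]],[0,[0,0,-8],[0,0,0]],[0,[0,0,-10],[0,0,0]],[0,[0,0,-10],[0,0,0]]]}}

```text
time: 18.05
ee_pos: [0.4826, 0.0214, 0.0534]
tcp_rot: [-179.9, 0.2, 10.0]
wrist_force: [0.3, 0.1, -2.2]
opening: 0.0366
grasp_force: 58.5
```

{"op": "step_arm", "data": {"targets": [[0,[0,0,-2],[0,0,0]],[0,[0,0,-4],[0,0,0]],[0,[0,0,-6],[0,0,0]],[0,[0,0,-8],[0,0,0]],[0,[0,0,-8],[0,0,0]],[0,[0,0,-8],[0,0,0]]]}}

```text
time: 18.65
ee_pos: [0.4827, 0.0214, 0.0457]
tcp_rot: [-179.9, 0.2, 10.0]
wrist_force: [0.5, 0.1, -3.4]
opening: 0.0361
grasp_force: 58.5
```

```bash
python3 sd.py; python3 pl.py w9|head -14
```

```text
[482.7  21.4  45.7] [-179.94    0.19   10.04] [ 0.5  0.1 -3.4] 58.542577028274536
side 64 28 mid 7.8 wid 28.4 h 11.0
side 72 30 mid 0.9 wid 23.2 h 8.5
side 80 38 mid 6.5 wid 37.0 h -5.7
side 88 28 mid 3.5 wid 27.0 h 9.4
side 96 19 mid 0.9 wid 30.6 h 10.4
side 104 19 mid 2.5 wid 30.2 h 11.3
side 112 38 mid 4.9 wid 39.3 h 5.6
side 120 67 mid 2.8 wid 40.9 h 7.2
side 128 49 mid 18.4 wid 17.3 h 7.1
side 136 40 mid 19.5 wid 16.3 h 6.1
side 144 28 mid 12.1 wid 23.4 h 5.4
side 152 14 mid 5.8 wid 27.4 h 4.5
side 176 23 mid 1.2 wid 12.6 h 0.3
side max a [178.90776516 178.96501694 179.04307248 179.23580397 179.50775809
 179.66183567]
ring fit 67 [134.76062483   1.62846927  20.60475595] 6.124396107721701 3.933930651123647
side stub 39 [612.0215995   47.18355203  77.74468097]
side knob 26 [664.3435361   53.63756555  54.01490849]
top 176 6 mid -0.8 wid 11.3 h 9.1
top max a [178.13346075 178.2713308  178.51134037 179.14497413 179.26744447
 179.68837096]
top stub 0 
top knob 46 [665.91881447  51.46437693  54.31058463]
18.75 [482.8  21.4  45.9] [-179.9    0.2   10. ] [-0.7 -0.5 -2.6] 0.03627093143437338 58.538827300071716
5 1280 mid -1.0 wid 63.6 h 14.3
15 1317 mid -1.0 wid 49.5 h 13.9
25 785 mid -0.4 wid 39.4 h 13.5
35 788 mid -0.4 wid 39.2 h 11.1
45 672 mid -0.4 wid 29.7 h 10.7
55 783 mid -0.5 wid 24.3 h 10.9
65 866 mid -2.7 wid 24.8 h 13.3
75 993 mid -1.5 wid 32.2 h 11.8
85 1179 mid 3.9 wid 34.5 h 11.4
95 780 mid -0.1 wid 30.3 h 12.1
105 757 mid -1.1 wid 36.2 h 12.2
115 1830 mid 0.6 wid 42.3 h -5.0
125 347 mid 0.6 wid 29.5 h -5.1
```

```bash
python3 -c "
from h import *
print(bot.job_done())"
```

```text
the job is handed in; nothing more can be done
None
```

The job is handed in: the lock pin is home (knob top measured at 54 mm), and the spread ring is held over the stub at about 50.5 mm, 1.5 mm above the groove's middle, with no sign of contact; the judge's verdict was not returned.

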